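# Clear the drilling chips off the board into the tote

### The job

Fold the blue tote's bail fully over to the side away from the board, so that its mouth is free. Then take the scraper, set it sole down on the board behind the wooden chips and wipe all four off the edge into the tote, without touching the chips with the fingers. Finally stand the scraper back on the notepad on its sole and let go, leaving the cup and the loudspeaker undisturbed.

Things in the scene. Friction and masses are not known exactly. Their poses are not given: they have to be found in the camera images.
- board: fixed plywood board on battens, 210 mm (its x) by 240 mm (its y), top surface 64 mm above the table. Origin: under the board's centre at table height; z up. Along both x sides stands a rail 12 mm above the surface, 10 mm wide, leaving a 190 mm wide channel; both y ends are open. The edge over the tote is the -y end (y = -120 mm).
- tote: fixed open blue plastic tote, 230 mm (x) by 140 mm (y), 50 mm high, walls 4 mm. Origin: centre of its underside, 176 mm along the board's -y from the board's origin, axes parallel to the board's. The board's -y edge overhangs the tote's near wall by 14 mm, 14 mm above the rim.
- bail (a joint): swing angle (rad) of the tote's wire bail about the board's x through bail_pivot. 0: lower stop, bail rising 0.35 rad above level towards the board (+y), so its elevation is the joint value + 0.35; 1.22 straight up; 2.55 the stop, folded down on the tote's far side (-y). Starts at 0.3 to 0.9, above the edge. Stiff hinge (0.10 N m): stays where left.
- bail_grip (a point): middle of the bail's red grip tube, diameter 14 mm, 120 mm long, lying along the board's x, 105 mm from the hinge line. The steel wire bail is 242 mm wide, 6 mm thick, its side arms run outside the board and tote.
- bail_pivot (a point): point on the bail's hinge line, in the middle of the tote, 45 mm above the table
- scraper: loose scraper, 0.18 to 0.36 kg: a grey block with a black rubber sole, 150 mm (its x) by 50 mm (its y) by 20 mm high, origin at the centre of the sole's underside, z up, with an orange handle leaning 30 degrees from vertical towards its +y (see scraper_grip). It starts standing on the notepad, its +y within 0.75 rad of the board's +y.
- scraper_grip (a point): middle of the scraper's handle, (0, 18, 72) mm in its frame. The flat handle rises from (0, -12, 20) mm along (0, 0.5, 0.866) for 95 mm; it is 70 mm wide along x and 22 mm thick, its flat faces square to (0, 0.866, -0.5): pinch these faces with the fingers along the lean.
- notepad: fixed cream notepad with a green end strip, 215 mm (x) by 150 mm (y), 8 mm thick. Origin: centre of its underside, z up.
- cup: loose white paper cup with a black lid, 82 mm wide, 115 mm high, origin at the centre of its underside; a bystander
- speaker: loose heavy brown loudspeaker 130 x 110 x 190 mm high, origin at the centre of its underside; a bystander
- amp: fixed amber wooden box 160 x 200 x 65 mm with an open lid rising to 220 mm on its -x side; origin at the centre of its underside; a bystander
- chip0: loose pale wooden hole-saw disc, 42 mm in diameter, 12 mm thick, 12 g, origin at the centre of its underside; lies flat on the board at the start
- chip1: loose dark wooden offcut bar, 62 x 22 x 12 mm (its x, y, z), 12 g, origin at the centre of its underside; lies flat on the board at the start
- chip2: loose pale wooden hole-saw disc, 42 mm in diameter, 12 mm thick, 12 g, origin at the centre of its underside; lies flat on the board at the start
- chip3: loose dark wooden offcut bar, 62 x 22 x 12 mm (its x, y, z), 12 g, origin at the centre of its underside; lies flat on the board at the start
Not all that is in view belongs to the job. Leave any green or orange look-alike of the chip1 alone.

How it is judged:
On the way, in this order (a step that is already met when the one before it is completed fails the run):
1. the bail is folded over to the tote's far side (value of joint bail above 2.15 rad), for 0.2 s.
2. the scraper is sole down on the board, behind the chips (value of joint bail above 2.15 rad and x of scraper in the frame of board between -0.06 and 0.06 m and y of scraper in the frame of board between 0.03 and 0.16 m and z of scraper in the frame of board between 0.058 and 0.069 m and angle between scraper's own z axis and vertical below 0.15 rad), for 0.1 s.
3. all four chips are in the tote (x of chip0 in the frame of tote between -0.115 and 0.115 m and y of chip0 in the frame of tote between -0.07 and 0.07 m and z of chip0 in the frame of tote between -0.005 and 0.048 m and x of chip1 in the frame of tote between -0.115 and 0.115 m and y of chip1 in the frame of tote between -0.07 and 0.07 m and z of chip1 in the frame of tote between -0.005 and 0.048 m and x of chip2 in the frame of tote between -0.115 and 0.115 m and y of chip2 in the frame of tote between -0.07 and 0.07 m and z of chip2 in the frame of tote between -0.005 and 0.048 m and x of chip3 in the frame of tote between -0.115 and 0.115 m and y of chip3 in the frame of tote between -0.07 and 0.07 m and z of chip3 in the frame of tote between -0.005 and 0.048 m), for 0.2 s.
At the end, for the whole second after the job is handed in: All four chips lie in the tote below its rim, the bail is folded to the far side (joint above 2.15 rad), and the scraper stands released and still on its sole on the notepad: origin within 100 mm (x) and 70 mm (y) of the pad's centre, upright within 0.08 rad (all of step 3 and value of joint bail above 2.15 rad and x of scraper in the frame of notepad between -0.1 and 0.1 m and y of scraper in the frame of notepad between -0.07 and 0.07 m and z of scraper in the frame of notepad between 0.005 and 0.012 m and angle between scraper's own z axis and vertical below 0.08 rad and linear speed of scraper below 0.02 m/s and linear speed of each of chip0, chip1, chip2, chip3 below 0.05 m/s); the robot touches nothing.
It fails at once if the fingers touch a chip (contact force between the fingers and chip0 above 0.5 N or contact force between the fingers and chip1 above 0.5 N or contact force between the fingers and chip2 above 0.5 N or contact force between the fingers and chip3 above 0.5 N).
It fails at once if the cup or the loudspeaker is disturbed (moved over 20 mm or tipped) (distance of any of cup, speaker from where it was at the start of the episode above 0.02 m or angle between any of cup, speaker's own z axis and vertical above 0.3 rad).
It also fails if it takes over 72 s, if anything falls off the work surface, if the arm or the gripper's body presses on something with over 40 N, if the wrist force passes 120 N, or if a joint passes its speed limit or range.

### The arm

A 7-joint arm with a two-finger parallel gripper is mounted at the origin on the work surface. World frame = base frame: x ahead of the robot, y to its left, z up, the work surface at z = 0. Lengths are in m, angles in rad, forces in N, time in s.
With the tool pointing down it reaches from about 0.4 to 0.85 m from the base axis. Payload 10.4 kg.
Tool frame: the origin (TCP) lies midway between the tips of the shut fingers; the grasp point (between the pads) lies 19 mm behind it; z points along the fingers, y is the line along which they close (so a half turn about z gives the same grasp; the last joint's range is limited). The gripper opens to 87 mm and grips with 3 to 60 N. Pads are 19 mm wide; open, the fingers measure 117 mm over their backs; the gripper's body (75 mm by 190 mm) begins 51 mm behind the grasp point.
Start: joints at [1.24, 0.332, -0.065, 1.46, 0.022, 1.35, -0.088], TCP at [0.189, -0.596, 0.223] pointing down, gripper open.
Joint ranges: [-2.6, 2.6], [-0.5, 2.12], [-1.47, 1.34], [0.16, 2.42], [-1.27, 4.41], [0.06, 2.06], [-2.6, 2.6]. Speed limits (rad/s): [2.22, 2.22, 2.79, 2.79, 3.14, 3.14, 3.14].

### API

Orientations are given as a unit quaternion [x, y, z, w].
In Python, from bench import sensors, eyes, order gives the robot as it stands.
- The arm moves only by the tool arm_command, never from a script. Its argument "steps" is a list of rows, each an object with "rot": the turn, a rotation vector about the world's x, y, z in degrees, a list of three; "slide": the shift along the world's x, y, z in m, a list of three; "grip": the opening, from 0 (shut) to 1 (fully open). A call has exactly 8 rows; each row shifts and turns the commanded pose from where the row before left it; what a row does not reach is not made up. A row lasts 1/8 s, in which the tool goes at most 62.5 mm and 10.7 degrees, less where a joint would pass 70% of its speed; a pose out of reach is approached as far as the arm can. A call with a gripper value outside its range is refused whole. The fingers move at their own pace and stop on an object; "newtons" is the grip in N (left out, the last holds). Time passes only in rows, so rows that do not move let the fingers close, or fill a call up. It gives the time, the measured TCP pose, the force, the opening and the grip force at its end, in the units of the state.
- sensors.read_state(): the state, without advancing time (a new reading comes with each control period).
- eyes.camera(name): name is "side" or "top" or "wrist"; returns a dict with "pixels" (420x560x3 uint8, red, green, blue), "intrinsics" (3x3 intrinsics, pixels), "pose" (4x4, takes a point from camera to world coordinates). Camera axes: x right, y down, z forward; pixel columns grow to the right and rows downward; lengths in m; the calibration is good to about 2 mm. The wrist camera is an equidistant fisheye: a pixel r from the principal point sees the ray r / f radians off the axis. A picture is of the moment at which its call begins. There is no depth.
- order.close_job(): hands the job in; it is judged then, once.
Trained networks look in a picture, given as the dict that the camera call returned (one of the last four; its "shot" number tells which), for a name from the list of things; names that differ only in an ending like _2 or _b are one class to them, and where a whole thing is asked for, a point or a joint stands for the part that bears it (a point fixed in the world has none). Each returns a list of dicts, best first, with "conf" (0 to 1); they miss things now and then, are a little off and sometimes report something else, mostly with a low value. They report only what shows in the picture. A call takes as long as a camera call. They do not tell look-alikes from the thing itself.
- eyes.look_for(name, picture): "bbox" ([left, top, right, bottom] in pixels, round what is visible of it).
The state is a dict: "time": time; "joint_positions": joint angles; "joint_vel": joint speeds; "joint_torque": joint torques, N m; "ee_pos": TCP position; "eef_rot": TCP orientation; "ft_force": force on the tool from outside, world axes, zero at the start; "torque": the same for the moment, N m; "width": finger opening in m; "grip_force": force on a finger pad.
Only numpy, scipy, OpenCV 4.12 (cv2) and the standard library are available. Lean on these libraries where they do the work, as an engineer would, in place of code of your own. Each camera call takes 0.05 s, during which the arm holds its last target. There are 200 camera calls.

## Working session

There is one attempt and no reset: what is moved stays moved. The work goes in short steps, Python scripts to look and compute and a tool call to move; the robot and the scene stay as the last step left them, time stands still between calls to the robot, and variables do not carry over. Pictures are saved under pics/ and viewed, at most 10 in all, crops included, and the job is handed in when it is done.

Besides the shell and the picture viewer there is one more tool, called after "Request:" as name(argument=value, ...) on one line, values as JSON. arm_command: Moves the arm, as the interface text tells. Its arguments: {"type":"object","properties":{"steps":{"type":"array","items":{"type":"object","properties":{"rot":{"type":"array","items":{"type":"number"}},"slide":{"type":"array","items":{"type":"number"}},"grip":{"type":"number"}}}},"newtons":{"type":"number"}},"required":["steps"]}

```bash
mkdir -p pics; cat > h.py <<'E'
import numpy as np,cv2,pickle
from bench import sensors,eyes,order
from scipy.spatial.transform import Rotation as R
def snap(n,f=None):
    c=eyes.camera(n)
    if f: cv2.imwrite('pics/'+f,cv2.cvtColor(c['pixels'],cv2.COLOR_RGB2BGR))
    return c
def ray(c,u,v):
    K=c['intrinsics'];T=c['pose']
    d=np.array([(u-K[0,2])/K[0,0],(v-K[1,2])/K[1,1],1.])
    return T[:3,3],T[:3,:3]@d
def atz(c,u,v,z):
    o,d=ray(c,u,v);return o+d*(z-o[2])/d[2]
def proj(c,p):
    T=c['pose'];q=T[:3,:3].T@(np.asarray(p)-T[:3,3]);K=c['intrinsics'];return (K@(q/q[2]))[:2]
E
python3 - <<'E'
from h import *
np.set_printoptions(precision=3,suppress=True)
s=sensors.read_state();print(s['ee_pos'],s['eef_rot'],s['time'])
for n in('top','side'):
    c=snap(n,n+'0.png');print(n,c['pose'],c['intrinsics'])
    pickle.dump(c,open(n+'0.pkl','wb'))
    for o in 'board tote bail bail_grip scraper scraper_grip notepad cup speaker amp chip0 chip1'.split():
        print(o,[(np.round(d['bbox']),round(d['conf'],2)) for d in eyes.look_for(o,c)[:5]])
E
```

```text
[ 0.189 -0.595  0.222] [ 0.988  0.153 -0.    -0.001] 0.0
top [[-0.026 -0.989  0.146  0.383]
 [-1.     0.026 -0.002 -0.062]
 [-0.002 -0.146 -0.989  1.221]
 [ 0.     0.     0.     1.   ]] [[417.27    0.    272.134]
 [  0.    417.27  214.961]
 [  0.      0.      1.   ]]
board [(array([198., 176., 336., 271.]), 0.86)]
tote [(array([277., 178., 337., 273.]), 0.55)]
bail [(array([283., 175., 310., 271.]), 0.8)]
bail_grip [(array([283., 174., 310., 269.]), 0.94), (array([198., 177., 334., 268.]), 0.75), (array([260., 198., 274., 212.]), 0.26)]
scraper [(array([238., 192., 251., 212.]), 0.71), (array([118., 228., 160., 278.]), 0.6)]
scraper_grip [(array([117., 226., 161., 280.]), 0.61)]
notepad []
cup [(array([436., 192., 473., 222.]), 0.95)]
speaker [(array([ 62., 131., 134., 203.]), 0.79)]
amp [(array([368., 255., 490., 359.]), 0.8), (array([115., 222., 174., 294.]), 0.45)]
chip0 [(array([228., 224., 241., 237.]), 0.72), (array([177., 175., 191., 194.]), 0.68), (array([234., 154., 252., 162.]), 0.63), (array([281., 148., 293., 169.]), 0.62), (array([258., 219., 275., 240.]), 0.48)]
chip1 [
[... 792 characters left out ...]
4)]
notepad [(array([200., 312., 334., 398.]), 0.67)]
cup [(array([304., 122., 329., 163.]), 0.77)]
speaker [(array([ 55., 267., 167., 393.]), 0.68), (array([347., 104., 425., 196.]), 0.29)]
amp [(array([346., 107., 429., 200.]), 0.9), (array([223., 303., 302., 364.]), 0.23)]
chip0 [(array([252., 210., 268., 223.]), 0.69), (array([187., 236., 202., 250.]), 0.61), (array([235., 227., 264., 232.]), 0.59), (array([268., 233., 284., 246.]), 0.56), (array([274., 214., 296., 227.]), 0.56)]
chip1 [(array([252., 210., 268., 223.]), 0.69), (array([187., 236., 202., 250.]), 0.61), (array([235., 227., 264., 232.]), 0.59), (array([268., 233., 284., 246.]), 0.56), (array([274., 214., 296., 227.]), 0.56)]
```

```bash
python3 - <<'E'
import cv2
t=cv2.imread('pics/top0.png')[110:310,100:400];cv2.imwrite('pics/top0c.png',cv2.resize(t,None,fx=2.66,fy=2.66,interpolation=cv2.INTER_CUBIC))
t=cv2.imread('pics/side0.png')[100:410,50:440];cv2.imwrite('pics/side0c.png',cv2.resize(t,None,fx=1.9,fy=1.9,interpolation=cv2.INTER_CUBIC))
E
```

```text
(no output)
```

View pics/top0c.png

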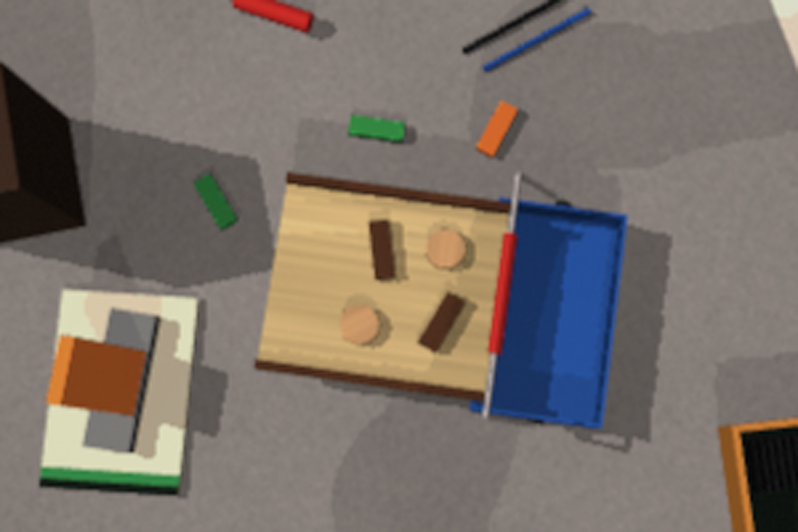

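View pics/side0c.png

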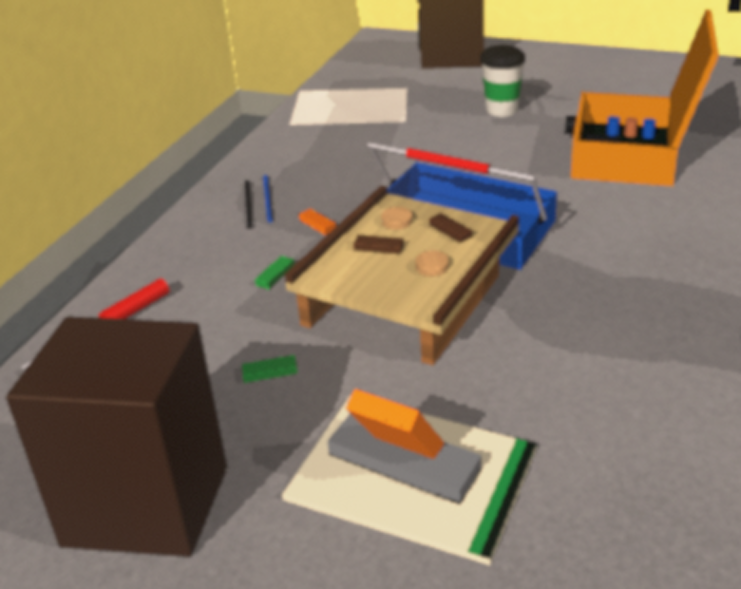

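```bash
cat > m.py <<'E'
from h import *
from scipy.optimize import least_squares
np.set_printoptions(precision=4,suppress=True)
c=pickle.load(open('top0.pkl','rb'));s=pickle.load(open('side0.pkl','rb'))
P=lambda u,v:(u/2.66+100,v/2.66+110)
S=lambda u,v:(u/1.9+50,v/1.9+100)
def fit(obs,x0):
    def f(x):
        r=[]
        for cam,loc,px in obs:
            cs,sn=np.cos(x[2]),np.sin(x[2]);w=[x[0]+cs*loc[0]-sn*loc[1],x[1]+sn*loc[0]+cs*loc[1],loc[2]]
            r+=list(proj(cam,w)-px)
        return r
    q=least_squares(f,x0,loss='soft_l1');print(q.x,np.round(q.fun,1));return q.x
b=fit([(c,(.105,.12,.076),P(288,175)),(c,(-.105,.12,.076),P(257,365)),(c,(.115,-.246,.05),P(627,214)),(c,(-.115,-.246,.05),P(603,428)),
 (s,(.105,.12,.076),S(291,275)),(s,(-.105,.12,.076),S(440,316))],[.45,0,0])
def W(l): 
    cs,sn=np.cos(b[2]),np.sin(b[2]);return np.array([b[0]+cs*l[0]-sn*l[1],b[1]+sn*l[0]+cs*l[1],l[2]])
def two(p,q):
    o1,d1=ray(c,*p);o2,d2=ray(s,*q)
    t=np.linalg.lstsq(np.c_[d1,-d2],o2-o1,rcond=None)[0];return (o1+d1*t[0]+o2+d2*t[1])/2,np.linalg.norm(o1+d1*t[0]-o2-d2*t[1])
g=two(P(502.5,293),S(448,161));print('grip',g)
p=W((0,-.176,.045));print('pivot',p,'len',np.linalg.norm(g[0]-p),'elev',np.arctan2(g[0][2]-.045,(g[0]-p)@[-np.sin(b[2]),np.cos(b[2]),0]))
sc=fit([(c,(.075,.025,.028),P(113,308)),(c,(.075,-.025,.028),P(160,317)),(c,(-.075,-.025,.028),P(133,452)),(c,(-.075,.025,.028),P(84,445))],[.35,.3,0])
pad=fit([(c,(.1075,.075,.008),P(63,290)),(c,(.1075,-.075,.008),P(197,298)),(c,(-.1075,-.075,.008),P(180,490)),(c,(-.1075,.075,.008),P(40,485))],[.35,.3,0])
iW=lambda w:(np.array([[np.cos(b[2]),np.sin(b[2])],[-np.sin(b[2]),np.cos(b[2])]])@(np.array(w)[:2]-b[:2]))
for n,p in dict(disc1=(446,247),disc2=(361,324),bar1=(382,250),bar2=(443,322)).items(): print(n,iW(atz(c,*P(*p),.076)))
for bb in ([436,192,473,222],[62,131,134,203]): print(atz(c,(bb[0]+bb[2])/2,(bb[1]+bb[3])/2,.1))
a=eyes
E
python3 m.py
```

```text
[ 0.5469  0.0125 -0.1615] [-0.5 -0.8 -0.9  1.8  0.4  0.1  0.1  0.1 -2.8 -1.6  0.8 -0.5]
grip (array([ 0.5275, -0.1078,  0.1325]), np.float64(0.0011504326332145696))
pivot [ 0.5186 -0.1612  0.045 ] len 0.10291068588262141 elev 1.0164839258848222
[ 0.4589  0.2982 -0.1867] [ 0.4 -0.2 -0.3 -0.8 -0.6  0.5  0.5  0.3]
[ 0.4496  0.3067 -0.0821] [-0.3 -0.7  0.2 -0.9 -0.2  1.4  0.3  0.3]
disc1 [ 0.0488 -0.0579]
disc2 [-0.0433  0.0184]
bar1 [0.0366 0.0081]
bar2 [-0.0298 -0.0656]
[ 0.5566 -0.5604  0.1   ]
[0.6945 0.4136 0.1   ]
```

The red tube on the bail (crop 502,293) is the grip; the loose red cylinder at (272,15) is not. The scraper is the orange/grey tool on the pad (crop 100,375), not the orange bar (497,128) or the amp (750,480). The four chips on the board are at crop (446,247), (361,324), (382,250) and (443,322). The measured bail length of 103 mm and elevation of 1.02 are consistent with the 105 mm given.

Request:
arm_command(steps=[{"slide": [0,0,0.06],"grip": 0.35},{"slide": [0.01,0.01,0.055],"grip": 0.35},{"slide": [0.03,0.045,0],"rot": [0,0,-5],"grip": 0.35},{"slide": [0.03,0.045,0],"rot": [0,0,-5],"grip": 0.35},{"slide": [0.03,0.045,0],"rot": [0,0,-5],"grip": 0.35},{"slide": [0.03,0.045,0],"rot": [0,0,-5],"grip": 0.35},{"slide": [0.03,0.045,0],"rot": [0,0,-5],"grip": 0.35},{"slide": [0.03,0.045,0],"rot": [0,0,-1.9],"grip": 0.35}])

```text
schema error: expected keys rot, slide, grip
```

Request:
arm_command(steps=[{"slide": [0.03,0.045,0],"grip": 0.35},{"slide": [0.03,0.045,0],"grip": 0.35},{"slide": [0.03,0.045,0],"grip": 0.35},{"slide": [0.03,0.045,0],"grip": 0.35},{"slide": [0.028,0.028,0],"grip": 0.35},{"slide": [0,0,-0.04],"grip": 0.35},{"slide": [0,0,-0.04],"grip": 0.35},{"slide": [0,0,-0.03],"grip": 0.35}])

```text
schema error: expected keys rot, slide, grip
```

Request:
arm_command(steps=[{"slide": [0,0,0.06],"rot": [0,0,0],"grip": 0.35},{"slide": [0.01,0.01,0.055],"rot": [0,0,0],"grip": 0.35},{"slide": [0.03,0.045,0],"rot": [0,0,-5],"grip": 0.35},{"slide": [0.03,0.045,0],"rot": [0,0,-5],"grip": 0.35},{"slide": [0.03,0.045,0],"rot": [0,0,-5],"grip": 0.35},{"slide": [0.03,0.045,0],"rot": [0,0,-5],"grip": 0.35},{"slide": [0.03,0.045,0],"rot": [0,0,-5],"grip": 0.35},{"slide": [0.03,0.045,0],"rot": [0,0,-1.9],"grip": 0.35}])

```text
time: 2.3
ee_pos: [0.3801, -0.314, 0.3378]
eef_rot: [0.997, -0.082, 0.0, 0.0]
ft_force: [0.8, -0.5, -0.1]
width: 0.031
grip_force: 0.0
```

Request:
arm_command(steps=[{"slide": [0.03,0.045,0],"rot": [0,0,0],"grip": 0.35},{"slide": [0.03,0.045,0],"rot": [0,0,0],"grip": 0.35},{"slide": [0.03,0.045,0],"rot": [0,0,0],"grip": 0.35},{"slide": [0.03,0.045,0],"rot": [0,0,0],"grip": 0.35},{"slide": [0.028,0.028,0],"rot": [0,0,0],"grip": 0.35},{"slide": [0,0,-0.04],"rot": [0,0,0],"grip": 0.35},{"slide": [0,0,-0.04],"rot": [0,0,0],"grip": 0.35},{"slide": [0,0,-0.03],"rot": [0,0,0],"grip": 0.35}])

```text
time: 3.3
ee_pos: [0.5269, -0.1076, 0.2259]
eef_rot: [0.997, -0.081, -0.001, 0.0]
ft_force: [0.5, 0.4, -0.2]
width: 0.0304
grip_force: 0.0
```

Request:
arm_command(steps=[{"slide": [0,0,-0.04],"rot": [0,0,0],"grip": 0.35},{"slide": [0,0,-0.04],"rot": [0,0,0],"grip": 0.35},{"slide": [0,0,-0.03],"rot": [0,0,0],"grip": 0.35},{"slide": [0,0,0],"rot": [0,0,0],"grip": 0.25},{"slide": [0,0,0],"rot": [0,0,0],"grip": 0.25},{"slide": [-0.0028,-0.0172,0.0087],"rot": [0,0,0],"grip": 0.25},{"slide": [-0.0032,-0.0199,0.0056],"rot": [0,0,0],"grip": 0.25},{"slide": [-0.0034,-0.0206,0.0015],"rot": [0,0,0],"grip": 0.25}])

```text
time: 4.3
ee_pos: [0.5194, -0.1657, 0.136]
eef_rot: [0.997, -0.08, 0.002, 0.0]
ft_force: [1.0, 2.1, 1.2]
width: 0.0219
grip_force: 0.6
```

Request:
arm_command(steps=[{"slide": [-0.0033,-0.0205,-0.0027],"rot": [0,0,0],"grip": 0.25},{"slide": [-0.0032,-0.0195,-0.0068],"rot": [0,0,0],"grip": 0.25},{"slide": [-0.0029,-0.0179,-0.0106],"rot": [0,0,0],"grip": 0.25},{"slide": [-0.0025,-0.0154,-0.014],"rot": [0,0,0],"grip": 0.25},{"slide": [-0.002,-0.0124,-0.0168],"rot": [0,0,0],"grip": 0.25},{"slide": [-0.0012,-0.007,-0.014],"rot": [0,0,0],"grip": 0.25},{"slide": [-0.001,-0.006,0],"rot": [0,0,0],"grip": 0.25},{"slide": [0,0,0],"rot": [0,0,0],"grip": 0.25}])

```text
time: 5.3
ee_pos: [0.5019, -0.259, 0.0663]
eef_rot: [0.997, -0.079, -0.001, -0.003]
ft_force: [3.0, 13.6, -7.0]
width: 0.0218
grip_force: 6.6
```

```bash
python3 - <<'E'
from h import *
c=snap('side');a=c['pixels'][100:250,200:400,::-1];b=cv2.resize(a,None,fx=4,fy=4,interpolation=cv2.INTER_CUBIC);cv2.imwrite('pics/s1.png',b);print(sensors.read_state()['time'])
E
```

```text
5.35
```

View pics/s1.png

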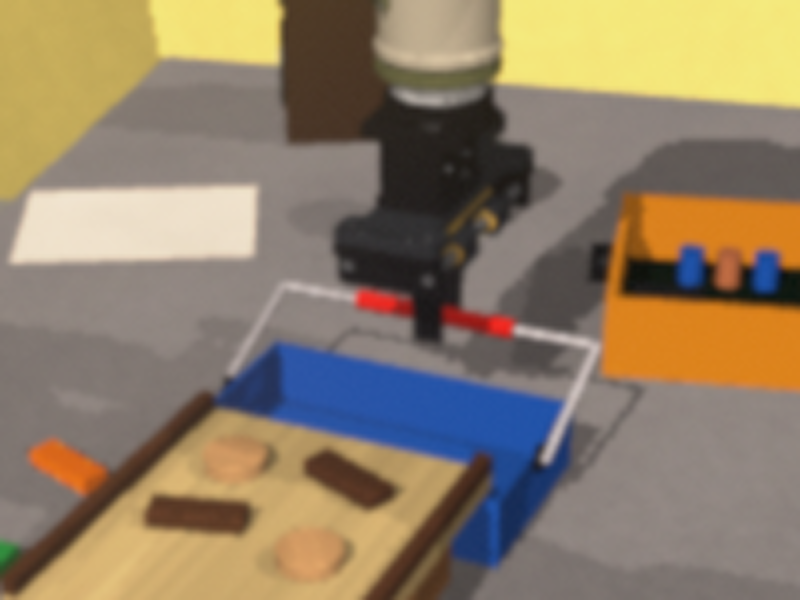

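Request:
arm_command(steps=[{"slide": [0.0008,0.005,0],"rot": [0,0,0],"grip": 0.4},{"slide": [0,0,0],"rot": [0,0,0],"grip": 0.4},{"slide": [0,0,0.04],"rot": [0,0,0],"grip": 0.4},{"slide": [0,0,0.05],"rot": [0,0,0],"grip": 0.3},{"slide": [0,0,0.05],"rot": [0,0,0],"grip": 0},{"slide": [0,0,0.04],"rot": [0,0,0],"grip": 0},{"slide": [0,0,0.04],"rot": [0,0,0],"grip": 0.3},{"slide": [0,0.06,0],"rot": [0,0,0],"grip": 0.5}])

```text
time: 6.35
ee_pos: [0.5032, -0.2034, 0.2915]
eef_rot: [0.996, -0.085, 0.002, 0.001]
ft_force: [1.1, 1.7, -0.6]
width: 0.0265
grip_force: 0.0
```

```bash
cat > red.py <<'E'
from h import *
import sys
exec(open('m.py').read().split("b=fit")[0])
b=np.array([.5469,.0125,-.1615]);pv=np.array([.5186,-.1612,.045])
c=snap('top');s=snap('side')
def red(cam):
    h=cv2.cvtColor(cam['pixels'],cv2.COLOR_RGB2HSV);m=(((h[...,0]<5)|(h[...,0]>174))&(h[...,1]>190)&(h[...,2]>80)).astype(np.uint8)
    n,l,st,ce=cv2.connectedComponentsWithStats(m)
    u0=proj(cam,pv);k=[i for i in range(1,n) if st[i,4]>15]
    return [(st[i],ce[i]) for i in sorted(k,key=lambda i:np.hypot(*(ce[i]-u0)))[:3]]
A,B=red(c),red(s);print(A,B)
o1,d1=ray(c,*A[0][1]);o2,d2=ray(s,*B[0][1]);t=np.linalg.lstsq(np.c_[d1,-d2],o2-o1,rcond=None)[0]
g=(o1+d1*t[0]+o2+d2*t[1])/2;print(g,np.linalg.norm(o1+d1*t[0]-o2-d2*t[1]),'len',np.linalg.norm(g-pv),'joint',np.arctan2(g[2]-.045,(g-pv)@[-np.sin(b[2]),np.cos(b[2]),0])-.35)
E
python3 red.py
```

```text
[(array([188, 106,  29,  16, 199], dtype=int32), array([201.9749, 113.4523]))] [(array([290, 173,  37,  10, 115], dtype=int32), array([308.3391, 177.9043])), (array([103, 248,  35,  20, 267], dtype=int32), array([120.8876, 258.4045]))]
[0.5761 0.0759 0.3166] 0.32786075222587496 len 0.36502740741185413 joint 0.4903932381759786
```

```bash
python3 - <<'E'
from h import *
pv=np.array([.5186,-.1612,.045]);yaw=-.1615
s=snap('side');X=np.array([np.cos(yaw),np.sin(yaw),0]);Y=np.array([-np.sin(yaw),np.cos(yaw),0])
o,d=ray(s,308.34,177.9);p=o+d*((pv-o)@X)/(d@X);q=p-pv
print(p,np.linalg.norm(q),np.arctan2(q[2],q@Y)-.35)
h=cv2.cvtColor(s['pixels'],cv2.COLOR_RGB2HSV)
for j in (2.1,2.2,2.3,2.4,2.55): print(j,proj(s,pv+.105*(np.cos(j+.35)*Y+np.sin(j+.35)*np.array([0,0,1]))))
# whole-bail grip ends
E
```

```text
[ 0.50314437 -0.25606701  0.08151053] 0.10281850193016152 2.4285749023345513
2.1 [306.28129439 170.49355757]
2.2 [307.14499569 172.26760001]
2.3 [307.87686343 174.32837281]
2.4 [308.47289493 176.65188268]
2.55 [309.10653202 180.57446161]
```

Bail is folded: the joint reads about 2.43. Now the scraper, approaching along its lean.

Request:
arm_command(steps=[{"slide": [-0.003,0.055,0],"rot": [0,0,-1],"grip": 1},{"slide": [-0.003,0.055,0],"rot": [0,0,0],"grip": 1},{"slide": [-0.003,0.055,0],"rot": [0,0,0],"grip": 1},{"slide": [-0.003,0.055,0],"rot": [0,0,0],"grip": 1},{"slide": [-0.003,0.055,0],"rot": [-5,1,0],"grip": 1},{"slide": [-0.003,0.055,0],"rot": [-5,1,0],"grip": 1},{"slide": [-0.003,0.055,0],"rot": [-5,1,0],"grip": 1},{"slide": [-0.003,0.055,0],"rot": [-5,1,0],"grip": 1}])

```text
time: 7.5
ee_pos: [0.4807, 0.2256, 0.2881]
eef_rot: [0.983, -0.088, -0.02, 0.163]
ft_force: [1.4, -0.1, 0.5]
width: 0.0866
grip_force: 0.0
```

Request:
arm_command(steps=[{"slide": [-0.003,0.055,0],"rot": [-5,0.9,0],"grip": 1},{"slide": [-0.003,0.055,0],"rot": [-4.5,0.8,0],"grip": 1},{"slide": [0,0.012,-0.02],"rot": [0,0,0],"grip": 1},{"slide": [0,0,-0.05],"rot": [0,0,0],"grip": 1},{"slide": [0,0,-0.045],"rot": [0,0,0],"grip": 1},{"slide": [0,0,-0.02],"rot": [0,0,0],"grip": 1},{"slide": [0,0,0],"rot": [0,0,0],"grip": 1},{"slide": [0,0,0],"rot": [0,0,0],"grip": 1}])

```text
time: 8.5
ee_pos: [0.4812, 0.2923, 0.1517]
eef_rot: [0.975, -0.089, -0.031, 0.203]
ft_force: [0.1, 0.3, 0.5]
width: 0.0871
grip_force: 0.0
```

```bash
python3 - <<'E'
from h import *
np.set_printoptions(precision=4,suppress=True)
st=sensors.read_state();r=R.from_quat(st['eef_rot']).as_matrix();p=np.array(st['ee_pos'])
yaw=-.187;L=R.from_euler('z',yaw);z=L.apply([0,-.5,-.866]);y=L.apply([0,-.866,.5]);x=np.cross(y,z)
E=np.c_[x,y,z]@r.T;print('rot deg',np.degrees(R.from_matrix(E).as_rotvec()))
T=np.array([.4589,.2982,.008])+L.apply([0,.007,.0529]);print('tcp',p,'d to pre',T-z*.11-p,'target',T)
w=snap('wrist','w1.png')
E
```

```text
rot deg [-6.479  -0.1748  0.0454]
tcp [0.4812 0.2923 0.1517] d to pre [-0.0108  0.0668  0.0044] target [0.4602 0.3051 0.0609]
```

View pics/w1.png

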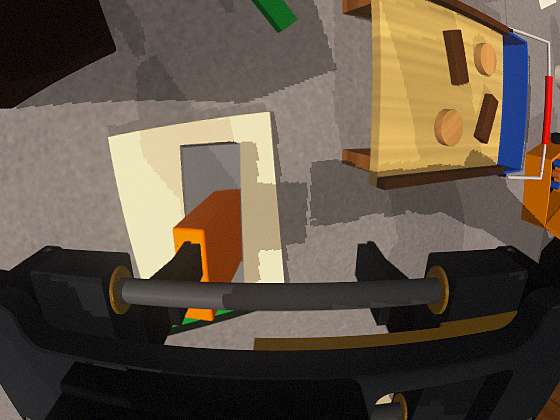

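The wrist view shows the handle (orange, 205,260) towards the left finger, matching the computed 67 mm shortfall. I'm closing that gap.

Request:
arm_command(steps=[{"slide": [-0.003,0.02,0.01],"rot": [-2,0,0],"grip": 1},{"slide": [-0.003,0.02,0],"rot": [-2,0,0],"grip": 1},{"slide": [-0.003,0.02,0],"rot": [-2.4,-0.2,0],"grip": 1},{"slide": [-0.002,0.007,0],"rot": [0,0,0],"grip": 1},{"slide": [0,0,0],"rot": [0,0,0],"grip": 1},{"slide": [0,0,0],"rot": [0,0,0],"grip": 1},{"slide": [0,0,0],"rot": [0,0,0],"grip": 1},{"slide": [0,0,0],"rot": [0,0,0],"grip": 1}])

```text
time: 9.55
ee_pos: [0.4698, 0.3588, 0.161]
eef_rot: [0.962, -0.091, -0.025, 0.257]
ft_force: [-0.1, 0.3, -0.6]
width: 0.0871
grip_force: 0.0
```

```bash
cat > g.py <<'E'
from h import *
np.set_printoptions(precision=4,suppress=True)
st=sensors.read_state();r=R.from_quat(st['eef_rot']).as_matrix();p=np.array(st['ee_pos'])
yaw=-.187;L=R.from_euler('z',yaw);z=L.apply([0,-.5,-.866]);y=L.apply([0,-.866,.5]);x=np.cross(y,z)
E=np.c_[x,y,z]@r.T;print('rot deg',np.degrees(R.from_matrix(E).as_rotvec()))
T=np.array([.4589,.2982,.008])+L.apply([0,.007,.0529]);print('tcp',p,'d to pre',T-z*.11-p,'target-p',T-p,st['joint_positions'])
E
python3 g.py
```

```text
rot deg [-0.0672 -0.0386  0.0888]
tcp [0.4698 0.3588 0.161 ] d to pre [ 0.0007  0.0003 -0.0048] target-p [-0.0096 -0.0537 -0.1001] [-0.9953  0.6367  0.1884  1.2682  0.1594  1.6928 -2.5935]
```

Request:
arm_command(newtons=40, steps=[{"slide": [-0.002,-0.0135,-0.025],"rot": [0,0,0],"grip": 1},{"slide": [-0.002,-0.0135,-0.025],"rot": [0,0,0],"grip": 1},{"slide": [-0.003,-0.0135,-0.025],"rot": [0,0,0],"grip": 1},{"slide": [-0.0026,-0.0132,-0.025],"rot": [0,0,0],"grip": 1},{"slide": [0,0,0],"rot": [0,0,0],"grip": 0.4},{"slide": [0,0,0],"rot": [0,0,0],"grip": 0.3},{"slide": [0,0,0],"rot": [0,0,0],"grip": 0.1},{"slide": [0,0,0],"rot": [0,0,0],"grip": 0.1}])

```text
time: 10.55
ee_pos: [0.4601, 0.3063, 0.0613]
eef_rot: [0.962, -0.09, -0.024, 0.257]
ft_force: [-0.2, -0.1, 0.2]
width: 0.0551
grip_force: 0.0
```

```bash
python3 g.py; python3 - <<'E'
from h import *
print(sensors.read_state()['ft_force'])
snap('side','s2.png')
i=cv2.imread('pics/s2.png')[200:400,160:360];cv2.imwrite('pics/s2c.png',cv2.resize(i,None,fx=2.9,fy=2.9,interpolation=cv2.INTER_CUBIC))
E
```

```text
rot deg [-0.104   0.001   0.0081]
tcp [0.4601 0.3063 0.0613] d to pre [0.0103 0.0528 0.0948] target-p [ 0.0001 -0.0013 -0.0004] [-0.9976  0.6435  0.2261  1.49    0.1503  1.4607 -2.5934]
[-0.19725774 -0.12328884  0.2144877 ]
```

View pics/s2c.png

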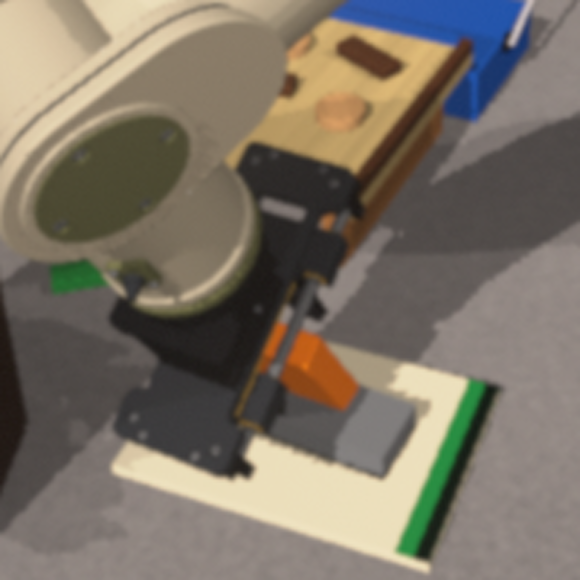

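The handle (orange, 310,370) is between the open fingers and the scraper is still seated on the pad. Finishing the close.

Request:
arm_command(newtons=40, steps=[{"slide": [0,0,0],"rot": [0,0,0],"grip": 0.1},{"slide": [0,0,0],"rot": [0,0,0],"grip": 0.1},{"slide": [0,0,0],"rot": [0,0,0],"grip": 0.1},{"slide": [0,0,0],"rot": [0,0,0],"grip": 0.1},{"slide": [0,0,0],"rot": [0,0,0],"grip": 0.1},{"slide": [0,0,0],"rot": [0,0,0],"grip": 0.1},{"slide": [0,0,0],"rot": [0,0,0],"grip": 0.1},{"slide": [0,0,0],"rot": [0,0,0],"grip": 0.1}])

```text
time: 11.6
ee_pos: [0.4598, 0.3057, 0.0607]
eef_rot: [0.962, -0.09, -0.025, 0.257]
ft_force: [0.5, 0.8, -2.6]
width: 0.0218
grip_force: 40.0
```

Request:
arm_command(steps=[{"slide": [0,0,0.03],"rot": [0,0,0],"grip": 0.1},{"slide": [0,0,0.045],"rot": [0,0,0],"grip": 0.1},{"slide": [0,0,0.035],"rot": [0,0,0],"grip": 0.1},{"slide": [0.021,-0.038,0],"rot": [0,0,0.5],"grip": 0.1},{"slide": [0.022,-0.038,0],"rot": [0,0,0.5],"grip": 0.1},{"slide": [0.022,-0.038,0],"rot": [0,0,0.5],"grip": 0.1},{"slide": [0.021,-0.038,0],"rot": [0,0,0],"grip": 0.1},{"slide": [0.021,-0.038,0],"rot": [0,0,0],"grip": 0.1}])

```text
time: 12.6
ee_pos: [0.5673, 0.1145, 0.1708]
eef_rot: [0.963, -0.078, -0.021, 0.258]
ft_force: [-0.7, 0.3, -2.0]
width: 0.0218
grip_force: 40.0
```

Request:
arm_command(steps=[{"slide": [0,0,-0.02],"rot": [0,0,0],"grip": 0.1},{"slide": [0,0,-0.02],"rot": [0,0,0],"grip": 0.1},{"slide": [0,0,0],"rot": [0,0,0],"grip": 0.1},{"slide": [0,0,0],"rot": [0,0,0],"grip": 0.1},{"slide": [0,0,0],"rot": [0,0,0],"grip": 0.1},{"slide": [0,0,0],"rot": [0,0,0],"grip": 0.1},{"slide": [0,0,0],"rot": [0,0,0],"grip": 0.1},{"slide": [0,0,0],"rot": [0,0,0],"grip": 0.1}])

```text
time: 13.6
ee_pos: [0.5668, 0.1157, 0.1308]
eef_rot: [0.963, -0.078, -0.021, 0.258]
ft_force: [-0.4, 0.3, -2.7]
width: 0.0216
grip_force: 40.0
```

```bash
sed 's/-.187;/-.1615;/;s/\[.4589,.2982,.008\]/[.5656,.1088,.064]/' g.py > g2.py; python3 g2.py; python3 - <<'E'
from h import *
snap('side','s3.png')
i=cv2.imread('pics/s3.png')[150:330,170:370];cv2.imwrite('pics/s3c.png',cv2.resize(i,None,fx=3,fy=3,interpolation=cv2.INTER_CUBIC))
E
```

```text
rot deg [-0.0478 -0.0391 -0.0077]
tcp [0.5668 0.1157 0.1308] d to pre [0.0087 0.0543 0.0814] target-p [-0.0001  0.     -0.0139] [-0.7643  0.5266  0.3307  1.5274  0.2597  1.4291 -2.2602]
```

View pics/s3c.png

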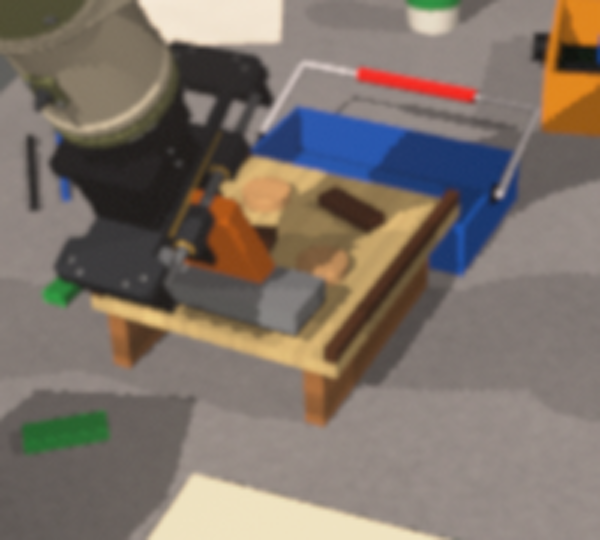

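The scraper hovers level between the rails, behind the disc at (325,262). Lowering it.

Request:
arm_command(steps=[{"slide": [0,0,-0.006],"rot": [0,0,0],"grip": 0.1},{"slide": [0,0,-0.004],"rot": [0,0,0],"grip": 0.1},{"slide": [0,0,-0.002],"rot": [0,0,0],"grip": 0.1},{"slide": [0,0,-0.001],"rot": [0,0,0],"grip": 0.1},{"slide": [0,0,-0.001],"rot": [0,0,0],"grip": 0.1},{"slide": [0,0,0],"rot": [0,0,0],"grip": 0.1},{"slide": [0,0,0],"rot": [0,0,0],"grip": 0.1},{"slide": [0,0,0],"rot": [0,0,0],"grip": 0.1}])

```text
time: 14.65
ee_pos: [0.5669, 0.1157, 0.1168]
eef_rot: [0.963, -0.078, -0.021, 0.258]
ft_force: [-0.6, -0.5, -2.2]
width: 0.0217
grip_force: 40.0
```

Request:
arm_command(steps=[{"slide": [0,0,-0.001],"rot": [0,0,0],"grip": 0.1},{"slide": [0,0,-0.0005],"rot": [0,0,0],"grip": 0.1},{"slide": [0,0,0],"rot": [0,0,0],"grip": 0.1},{"slide": [0,0,0],"rot": [0,0,0],"grip": 0.1},{"slide": [-0.0008,-0.005,0],"rot": [0,0,0],"grip": 0.1},{"slide": [-0.0016,-0.01,0],"rot": [0,0,0],"grip": 0.1},{"slide": [-0.0016,-0.01,0],"rot": [0,0,0],"grip": 0.1},{"slide": [-0.0016,-0.01,0],"rot": [0,0,0],"grip": 0.1}])

```text
time: 15.65
ee_pos: [0.5613, 0.08, 0.1154]
eef_rot: [0.963, -0.078, -0.021, 0.257]
ft_force: [1.1, 5.1, 6.9]
width: 0.0218
grip_force: 40.0
```

Request:
arm_command(steps=[{"slide": [-0.0019,-0.0118,0],"rot": [0,0,0],"grip": 0.1},{"slide": [-0.0019,-0.0118,0],"rot": [0,0,0],"grip": 0.1},{"slide": [-0.0019,-0.0118,0],"rot": [0,0,0],"grip": 0.1},{"slide": [-0.0019,-0.0118,0],"rot": [0,0,0],"grip": 0.1},{"slide": [-0.0019,-0.0118,0],"rot": [0,0,0],"grip": 0.1},{"slide": [-0.0019,-0.0118,0],"rot": [0,0,0],"grip": 0.1},{"slide": [-0.0019,-0.0118,0],"rot": [0,0,0],"grip": 0.1},{"slide": [-0.0019,-0.0118,0],"rot": [0,0,0],"grip": 0.1}])

```text
time: 16.65
ee_pos: [0.5461, -0.0141, 0.1154]
eef_rot: [0.963, -0.078, -0.021, 0.257]
ft_force: [0.5, 4.8, 5.4]
width: 0.0218
grip_force: 40.0
```

```bash
python3 - <<'E'
from h import *
c=snap('side');d=snap('wrist')
i=cv2.resize(c['pixels'][150:300,200:350,::-1],(400,400),interpolation=cv2.INTER_CUBIC)
j=cv2.resize(d['pixels'][:,:,::-1],(400,300));k=np.zeros((400,800,3),np.uint8);k[:,:400]=i;k[:300,400:]=j
cv2.imwrite('pics/s4.png',k)
E
```

```text
(no output)
```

View pics/s4.png

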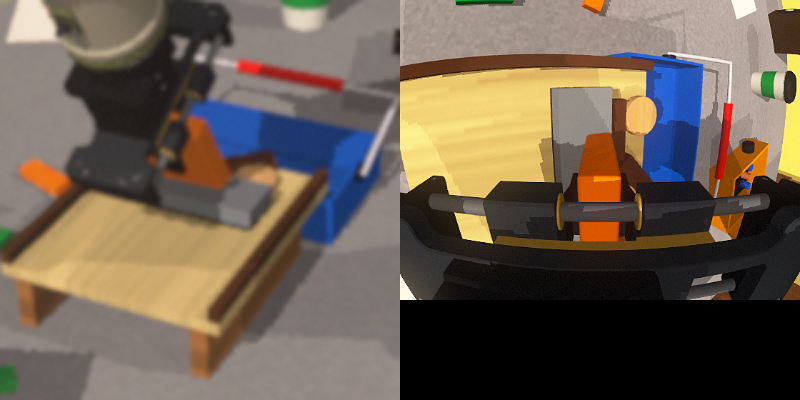

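All the chips are ahead of the blade: the disc at (640,115), the bars beside it at (618,115) and (640,180), and the disc at (255,175) in the side view. Continuing over the edge.

Request:
arm_command(steps=[{"slide": [-0.0019,-0.0118,0],"rot": [0,0,0],"grip": 0.1},{"slide": [-0.0019,-0.0118,0],"rot": [0,0,0],"grip": 0.1},{"slide": [-0.0019,-0.0118,0],"rot": [0,0,0],"grip": 0.1},{"slide": [-0.0019,-0.0118,0],"rot": [0,0,0],"grip": 0.1},{"slide": [-0.0019,-0.0118,0],"rot": [0,0,0],"grip": 0.1},{"slide": [-0.0019,-0.0118,0],"rot": [0,0,0],"grip": 0.1},{"slide": [-0.0019,-0.0118,0.0003],"rot": [0,0,0],"grip": 0.1},{"slide": [-0.0019,-0.0118,0.0003],"rot": [0,0,0],"grip": 0.1}])

```text
time: 17.75
ee_pos: [0.5303, -0.1088, 0.1154]
eef_rot: [0.963, -0.078, -0.022, 0.258]
ft_force: [-0.1, 1.2, -1.7]
width: 0.0218
grip_force: 40.0
```

```bash
python3 - <<'E'
from h import *
c=snap('side');d=snap('wrist')
i=cv2.resize(c['pixels'][150:270,220:370,::-1],(400,320),interpolation=cv2.INTER_CUBIC)
j=cv2.resize(d['pixels'][:,140:,::-1],(400,400));k=np.zeros((400,800,3),np.uint8);k[:320,:400]=i;k[:,400:]=j
cv2.imwrite('pics/s5.png',k)
E
```

```text
(no output)
```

View pics/s5.png

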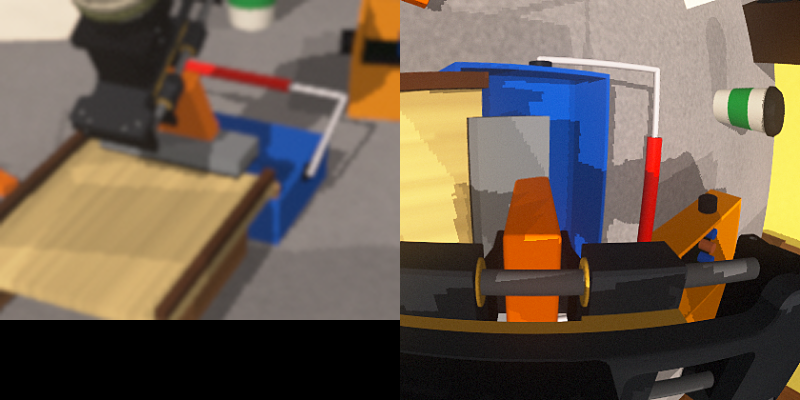

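Request:
arm_command(steps=[{"slide": [0,0,0.03],"rot": [0,0,0],"grip": 0.1},{"slide": [0,0,0.045],"rot": [0,0,0],"grip": 0.1},{"slide": [0,0.01,0.02],"rot": [0,0,0],"grip": 0.1},{"slide": [-0.008,0.045,0],"rot": [0,0,0],"grip": 0.1},{"slide": [-0.008,0.045,0],"rot": [0,0,0],"grip": 0.1},{"slide": [-0.008,0.045,0],"rot": [0,0,0],"grip": 0.1},{"slide": [-0.008,0.045,0],"rot": [0,0,0],"grip": 0.1},{"slide": [-0.008,0.045,0],"rot": [0,0,0],"grip": 0.1}])

```text
time: 18.85
ee_pos: [0.49, 0.128, 0.2102]
eef_rot: [0.963, -0.078, -0.022, 0.258]
ft_force: [0.6, -0.4, -3.4]
width: 0.022
grip_force: 40.0
```

Request:
arm_command(steps=[{"slide": [-0.008,0.045,0],"rot": [0,0,0],"grip": 0.1},{"slide": [-0.008,0.045,0],"rot": [0,0,0],"grip": 0.1},{"slide": [-0.008,0.04,0],"rot": [0,0,0],"grip": 0.1},{"slide": [-0.008,0.03,0],"rot": [0,0,0],"grip": 0.1},{"slide": [-0.002,0.016,0],"rot": [0,0,0],"grip": 0.1},{"slide": [0,0,0],"rot": [0,0,0],"grip": 0.1},{"slide": [0,0,-0.02],"rot": [0,0,0],"grip": 0.1},{"slide": [0,0,-0.02],"rot": [0,0,0],"grip": 0.1}])

```text
time: 19.85
ee_pos: [0.4571, 0.3014, 0.1692]
eef_rot: [0.963, -0.079, -0.022, 0.258]
ft_force: [-0.2, 0.5, -2.9]
width: 0.0215
grip_force: 40.0
```

```bash
sed 's/-.187;/-.1615;/;s/\[.4589,.2982,.008\]/[.455,.295,.008]/' g.py > g3.py; python3 g3.py; python3 - <<'E'
from h import *
c=snap('top');d=snap('side')
k=np.zeros((400,800,3),np.uint8)
k[:,:400]=cv2.resize(c['pixels'][160:290,230:360,::-1],(400,400),interpolation=cv2.INTER_CUBIC)
k[:,400:]=cv2.resize(d['pixels'][150:350,190:390,::-1],(400,400),interpolation=cv2.INTER_CUBIC)
cv2.imwrite('pics/s6.png',k)
E
```

```text
rot deg [-0.0022 -0.0561  0.0973]
tcp [0.4571 0.3014 0.1692] d to pre [ 0.0079  0.0548 -0.013 ] target-p [-0.001   0.0005 -0.1083] [-1.006   0.5194  0.2312  1.434   0.184   1.6315 -2.5423]
```

View pics/s6.png

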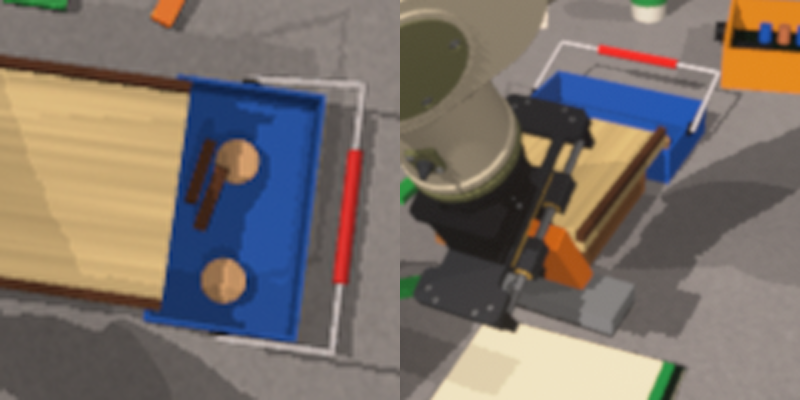

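All four chips lie in the tote: discs at (238,160) and (222,280), bars at (200,170) and (212,200). Setting the scraper down.

Request:
arm_command(steps=[{"slide": [0,0,-0.03],"rot": [0,0,0],"grip": 0.1},{"slide": [0,0,-0.03],"rot": [0,0,0],"grip": 0.1},{"slide": [0,0,-0.03],"rot": [0,0,0],"grip": 0.1},{"slide": [0,0,-0.01],"rot": [0,0,0],"grip": 0.1},{"slide": [0,0,-0.005],"rot": [0,0,0],"grip": 0.1},{"slide": [0,0,-0.002],"rot": [0,0,0],"grip": 0.1},{"slide": [0,0,-0.0015],"rot": [0,0,0],"grip": 0.1},{"slide": [0,0,0],"rot": [0,0,0],"grip": 0.1}])

```text
time: 20.95
ee_pos: [0.457, 0.303, 0.0627]
eef_rot: [0.963, -0.078, -0.021, 0.257]
ft_force: [0.1, 0.0, -2.8]
width: 0.0215
grip_force: 40.0
```

Request:
arm_command(steps=[{"slide": [0,0,-0.001],"rot": [0,0,0],"grip": 0.1},{"slide": [0,0,-0.0008],"rot": [0,0,0],"grip": 0.1},{"slide": [0,0,-0.0007],"rot": [0,0,0],"grip": 0.1},{"slide": [0,0,0],"rot": [0,0,0],"grip": 0.1},{"slide": [0,0,0],"rot": [0,0,0],"grip": 0.1},{"slide": [0,0,0],"rot": [0,0,0],"grip": 0.1},{"slide": [0,0,0],"rot": [0,0,0],"grip": 0.1},{"slide": [0,0,0],"rot": [0,0,0],"grip": 0.1}])

```text
time: 21.95
ee_pos: [0.4568, 0.3029, 0.0598]
eef_rot: [0.963, -0.078, -0.021, 0.258]
ft_force: [0.5, 0.2, -2.8]
width: 0.0216
grip_force: 40.0
```

Request:
arm_command(steps=[{"slide": [0,0,-0.0007],"rot": [0,0,0],"grip": 0.1},{"slide": [0,0,0],"rot": [0,0,0],"grip": 0.1},{"slide": [0,0,-0.0007],"rot": [0,0,0],"grip": 0.1},{"slide": [0,0,0],"rot": [0,0,0],"grip": 0.1},{"slide": [0,0,0],"rot": [0,0,0],"grip": 0.1},{"slide": [0,0,0],"rot": [0,0,0],"grip": 0.1},{"slide": [0,0,0],"rot": [0,0,0],"grip": 0.1},{"slide": [0,0,0],"rot": [0,0,0],"grip": 0.1}])

```text
time: 22.95
ee_pos: [0.4569, 0.3029, 0.0593]
eef_rot: [0.963, -0.078, -0.021, 0.258]
ft_force: [-1.4, 0.7, 7.4]
width: 0.0216
grip_force: 40.0
```

Request:
arm_command(steps=[{"slide": [0,0,0.0008],"rot": [0,0,0],"grip": 0.1},{"slide": [0,0,0],"rot": [0,0,0],"grip": 0.1},{"slide": [0,0,0],"rot": [0,0,0],"grip": 0.45},{"slide": [0,0,0],"rot": [0,0,0],"grip": 0.7},{"slide": [0,0,0],"rot": [0,0,0],"grip": 0.8},{"slide": [0,0,0],"rot": [0,0,0],"grip": 0.8},{"slide": [0,0,0],"rot": [0,0,0],"grip": 0.8},{"slide": [0,0,0],"rot": [0,0,0],"grip": 0.8}])

```text
time: 23.95
ee_pos: [0.4568, 0.3029, 0.0592]
eef_rot: [0.963, -0.078, -0.021, 0.258]
ft_force: [0.2, -0.5, 0.5]
width: 0.0675
grip_force: 0.0
```

Request:
arm_command(steps=[{"slide": [0.0016,0.01,0.017],"rot": [0,0,0],"grip": 0.8},{"slide": [0.0016,0.01,0.017],"rot": [0,0,0],"grip": 0.8},{"slide": [0.0016,0.01,0.017],"rot": [0,0,0],"grip": 0.8},{"slide": [0.0016,0.01,0.017],"rot": [0,0,0],"grip": 0.8},{"slide": [0.0016,0.01,0.017],"rot": [0,0,0],"grip": 0.8},{"slide": [0,0,0.04],"rot": [0,0,0],"grip": 0.8},{"slide": [0,0,0.04],"rot": [0,0,0],"grip": 0.8},{"slide": [0,0,0.04],"rot": [0,0,0],"grip": 0.8}])

```text
time: 24.95
ee_pos: [0.4647, 0.3528, 0.2655]
eef_rot: [0.963, -0.078, -0.021, 0.258]
ft_force: [1.4, 0.9, 0.1]
width: 0.0696
grip_force: 0.0
```

```bash
python3 - <<'E'
from h import *
c=snap('top');d=snap('side')
k=np.zeros((400,800,3),np.uint8)
k[:,:400]=cv2.resize(c['pixels'][160:360,100:300,::-1],(400,400),interpolation=cv2.INTER_CUBIC)
k[:,400:]=cv2.resize(d['pixels'][150:400,150:400,::-1],(400,400),interpolation=cv2.INTER_CUBIC)
cv2.imwrite('pics/s7.png',k)
E
```

```text
(no output)
```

View pics/s7.png

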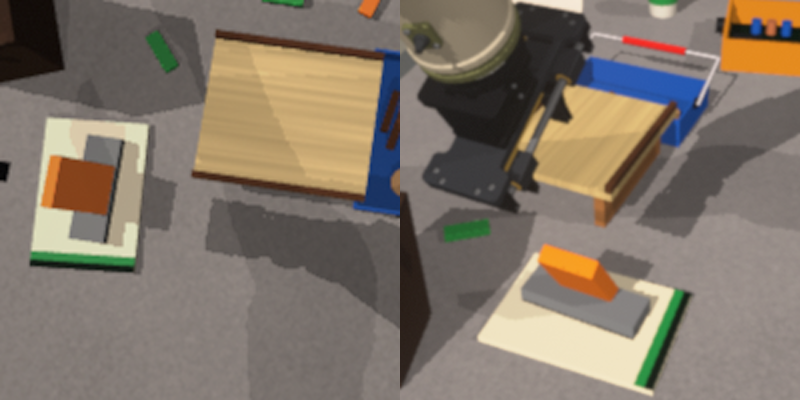

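The scraper stands on the pad with the gripper clear of it (side view 585,300), and the board is empty. Handing in.

```bash
python3 -c "
from bench import order
print(order.close_job())"
```

```text
the job is handed in; nothing more can be done
None
```

The job is handed in (no verdict was returned): the last pictures show the bail folded to the far side, all four chips in the tote, the scraper standing released on the notepad and the gripper clear; nothing went near the cup or loudspeaker.

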